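Tighten the last cam of a flat-pack shelf

ROBOT

A 6-joint arm with a two-finger parallel gripper is mounted at the origin on the work surface. World frame = base frame: x ahead of the robot, y to its left, z up, the work surface at z = 0. Lengths are in m, angles in rad, forces in N, time in s.
With the tool pointing down it reaches from about 0.25 to 0.85 m from the base axis. Payload 12.5 kg.
Tool frame: the origin (TCP) lies on the centre line of the jaws, within the pads' length; the fingertips stand 19 mm ahead of it and the grasp point (between the pads) is the TCP; z points along the fingers, y is the line along which they close (so a half turn about z gives the same grasp; the last joint's range is limited). The gripper opens to 93 mm and grips with 3 to 60 N. Pads are 15 mm wide; open, the fingers measure 128 mm over their backs; the gripper's body (75 mm by 188 mm) begins 65 mm behind the grasp point.
Start: joints at [1.233, 0.351, 1.652, -0, 1.139, -0.085], TCP at [0.138, 0.533, 0.238] pointing down, gripper open.
Joint ranges: [-2.75, 2.75], [-0.79, 2.1], [0.01, 2.65], [-1.57, 4.71], [0.07, 3.14], [-2.87, 2.87]. Speed limits (rad/s): [2.22, 2.22, 2.79, 3.14, 3.14, 3.14].

INTERFACE

Orientations are given as a 3x3 rotation matrix whose columns are the frame's x, y, z axes.
In Python, from rig import state, get_image, calibration, arm gives the robot as it stands.
- The arm moves only by the tool jog_arm, never from a script. Its arguments are lists of equal length, an entry for each row: "translation": the shift along the world's x, y, z in mm, a list of three; "turn": the turn about the world's z in rad; "grip": the opening, from 0 (shut) to 1 (fully open). A call has 1 to 5 rows; each row shifts and turns the commanded pose from where the row before left it; what a row does not reach is not made up. A row lasts 1/8 s, in which the tool goes at most 62.5 mm and 10.7 degrees, less where a joint would pass 70% of its speed; a pose out of reach is approached as far as the arm can. A call is refused whole if a number of a shift passes 62.5 or a number of a turn 0.188, either way. A call with a gripper value outside its range is refused whole. The fingers move at their own pace and stop on an object; the grip force is fixed at half the most. Time passes only in rows, so rows that do not move let the fingers close. It gives the time, the measured TCP pose, the force, the opening and the grip force at its end, in the units of the state.
- state(): the state, without advancing time (a new reading comes with each control period).
- get_image(name): name is "scene" or "top" or "wrist"; returns the picture (480x640x3 uint8, red, green, blue); there is no depth.
- calibration(name): a dict with "mtx" (3x3 intrinsics, pixels), "dist" ([k1, k2, p1, p2, k3] as OpenCV has them; the pictures are not rectified), "camera_from_world" (4x4, takes a point from world to camera coordinates); the wrist camera has in their place "hand_eye" (4x4, takes a point from camera to tool coordinates, whose origin is the TCP and whose axes are the flange's). Camera axes: x right, y down, z forward; pixel columns grow to the right and rows downward; lengths in m; the calibration is good to about 2 mm. A picture is of the moment at which its call begins: read the wrist's pose just before it. calibration takes no time and is no camera call.
- arm.finish_job(): hands the job in; it is judged then, once.
The state is a dict: "time": time; "joint_positions": joint angles; "dq": joint speeds; "effort": joint torques, N m; "tool_pos": TCP position; "eef_rot": TCP orientation; "ft_force": force on the tool from outside, world axes, zero at the start; "ft_torque": the same for the moment, N m; "gripper_width": finger opening in m; "gripper_force": force on a finger pad.
Only numpy, scipy, OpenCV 4.12 (cv2) and the standard library are available. Lean on these libraries where they do the work, as an engineer would, in place of code of your own. Each camera call takes 0.05 s, during which the arm holds its last target. There are 200 camera calls.

TASK

A small white wall shelf stands upside down on the bench; the cam connector at one end is already tight, but the one at the other end, beside the end panel that still gapes, is loose. Take the flat-blade screwdriver with the hexagonal wooden handle from the tool stand, set its blade in the slot of the loose cam, press lightly and turn it clockwise, about a quarter turn, until it comes up against its stop and the end panel is drawn tight; do not force it. Then put the screwdriver back in the stand, hanging upright by its handle; keep the gripper off the shelf and leave the other things where they are.

Things in the scene. Friction and masses are not known exactly. Their poses are not given: they have to be found in the camera images.
- shelf: White shelf, upside down, fixed. Origin on the bench under the loose cam's bore; z up, +y along the board to the gaping end panel. Board 120 mm wide (x -60 to 60), 400 long (y -365 to 35), 18 thick, upper face 54 mm above the bench. Upright end panels 120 x 18 mm, 100 mm high, one beyond each end. A tight cam like the loose one sits at y = -330 mm
- bore (a point): Where the loose cam was meant to sit, at the height of the cam's face, 57 mm above the bench (axes as the shelf's). The bore was drilled by hand: the cam's true centre is off this point by up to 4 mm along the shelf's x (not y), so the slot must be found by feel or sight. The cam is a steel disc 24 mm across, 3 mm proud of the board, in a flat grey flange 40 mm across, 1.5 mm high
- cam (a joint): Turn of the loose cam, rad, clockwise from above, 0 to 1.6 (firm stop: home); starts at 0 to 0.3. Its straight slot, 3.2 mm wide, 16 long with closed ends, 6 deep, runs through its centre, along the shelf's y at 0, across the board at home. It turns stiffly (0.05 to 0.1 N m) and stays put; over 0.16 N m spoils it; a blade of 12 x 2 mm has about 0.1 rad of play in it either way
- end_panel (a joint): How far the cam has drawn the loose end panel in along the shelf's -y, m: 2.5 mm per rad of the cam; 0 is a 4 mm gap between board and panel (inner face at y = 39 mm), 0.004 is tight
- driver: Flat-blade screwdriver, 171 mm long, 0.11 to 0.18 kg. Origin: middle of the blade's tip; z up the shaft to the handle. Blade 12 mm wide along x, 2 thick along y, 14 long; round shaft 8 mm across up to z = 85 mm; hexagonal dark wooden handle above that, to z = 167. It hangs by the handle in one of the two outer holes of the stand, tip 15 mm above the bench
- handle (a point): Where to grip the flat-blade screwdriver: on its axis, 127 mm from the tip, 42 mm above the stand's top when it hangs there. The handle is 26 mm across flats, 30 across corners; two flats face the driver's y axis either way, the others lie 60 degrees to each side of those. Axes as the driver's
- stand: Pale wooden tool stand, fixed, 220 x 70 mm, 100 high; origin on the bench under its middle, x along its length. Top plate 18 mm thick with three 17 mm through-holes with 1 mm chamfers; below it an open space down to a base 10 mm high
- stand_top (a point): Middle of the stand's top face, 100 mm above the bench, at the mouth of the empty middle hole; the outer holes lie 80 mm from it either way along the stand's x. Axes as the stand's
- small_driver: Bystander: small cross-tip screwdriver with a round black handle 23 mm thick, hanging in the other outer hole of the stand; origin at its tip, 30 mm above the bench; handle from 100 to 165 mm above the bench
- hammer: Bystander: hammer lying on the bench beyond the stand
- jar: Bystander: jar with a lid, 64 mm across, 85 mm high; origin under its middle
- tub: Bystander: open white plastic tub of dowels, 130 x 90 x 45 mm; origin under its middle
There are look-alikes about, which are no part of the job. What is shaped like the driver but blue or pink is not meant.

How it is judged:
On the way, in this order (a step that is already met when the one before it is completed fails the run):
1. the flat-blade screwdriver is taken up out of the stand (height (world z) of driver above 0.05 m), for 0.1 s.
2. the cam is turned home with the blade (value of joint cam above 1.5 rad and contact force between driver and shelf above 0.5 N), for 0.1 s.
At the end, for the whole second after the job is handed in: The cam has been turned with the screwdriver to within 0.1 rad of its stop (joint cam above 1.5 of 1.6) and stays there; the screwdriver hangs at rest in a hole of the stand, handle on the top plate (its tip 11 to 19 mm above the bench, on the stand's centre line to 10 mm, tilt under 0.12 rad) (value of joint cam above 1.5 rad and height (world z) of driver between 0.011 and 0.019 m and angle between driver's own z axis and vertical below 0.12 rad and x of driver in the frame of stand between -0.1 and 0.1 m and y of driver in the frame of stand between -0.01 and 0.01 m and linear speed of driver below 0.02 m/s); the robot touches nothing.
It fails at once if the screwdriver bears on the shelf or its cam with more than 40 N (contact force between driver and shelf above 40 N).
It fails at once if the arm or gripper presses on the shelf (over 3 N) (contact force between any of the fingers, the arm and shelf above 3 N).
It fails at once if the small screwdriver, hammer, jar or tub is moved by more than 25 mm (distance of any of small_driver, hammer, jar, tub from where it was at the start of the episode above 0.025 m).
It also fails if it takes over 72 s, if anything falls off the work surface, if the arm or the gripper's body presses on something with over 40 N, if the wrist force passes 120 N, or if a joint passes its speed limit or range.

## Working session

There is one attempt and no reset: what is moved stays moved. The work goes in short steps, Python scripts to look and compute and a tool call to move; the robot and the scene stay as the last step left them, time stands still between calls to the robot, and variables do not carry over. Pictures are saved under pics/ and viewed, at most 10 in all, crops included, and the job is handed in when it is done.

Besides the shell and the picture viewer there is one more tool, called after "Request:" in YAML: its name, and indented under it one key for each argument. jog_arm: Moves the arm, as the interface text tells. Its arguments: {"type":"object","properties":{"translation":{"type":"array","items":{"type":"array","items":{"type":"number"}}},"turn":{"type":"array","items":{"type":"number"}},"grip":{"type":"array","items":{"type":"number"}}},"required":["translation","turn","grip"]}

```bash
mkdir -p pics; ls
python3 - <<'E'
from rig import state,get_image,calibration
import cv2,numpy as np
np.set_printoptions(precision=4,suppress=True)
s=state();print(s)
for n in ("scene","top","wrist"):
    cv2.imwrite(f"pics/{n}0.png",get_image(n)[:,:,::-1]); print(n,calibration(n))
E
```

```text
pics
{'time': 0.0, 'joint_positions': array([ 1.2334,  0.3512,  1.6525, -0.    ,  1.1391, -0.0846]), 'dq': array([ 0.0002, -0.0009, -0.001 ,  0.0012, -0.0022,  0.0001]), 'effort': array([  0.0001, -49.7328, -28.5259,   0.0698,   0.0257,  -0.0001]), 'tool_pos': array([0.1374, 0.5322, 0.2371]), 'eef_rot': array([[-0.9682,  0.2501, -0.0004],
       [ 0.2501,  0.9682, -0.0011],
       [ 0.0001, -0.0012, -1.    ]]), 'ft_force': array([-0.2144, -0.5521,  0.451 ]), 'ft_torque': array([ 0.002 , -0.0471, -0.0436]), 'gripper_force': 0.0, 'gripper_width': 0.09290557719713848}
scene {'mtx': array([[593.8641,   0.    , 323.8834],
       [  0.    , 593.8641, 240.1685],
       [  0.    ,   0.    ,   1.    ]]), 'dist': array([-0.021,  0.   ,  0.   ,  0.   ,  0.   ]), 'camera_from_world': array([[-0.2916,  0.9565,  0.0094, -0.0698],
       [ 0.5446,  0.1741, -0.8204, -0.2792],
       [-0.7864, -0.2341, -0.5717,  1.5247],
       [ 0.    ,  0.    ,  0.    ,  1.    ]])}
top {'mtx': array([[497.7373,   0.    , 326.8856],
       [  0.    , 497.7373, 242.8998],
       [  0.    ,   0.    ,   1.    ]]), 'dist': array([-0.04,  0.  ,  0.  ,  0.  ,  0.  ]), 'camera_from_world': array([[ 0.0109, -0.9999,  0.0037,  0.2402],
       [-0.9971, -0.0111, -0.0747,  0.5781],
       [ 0.0747, -0.0029, -0.9972,  0.888 ],
       [ 0.    ,  0.    ,  0.    ,  1.    ]])}
wrist {'mtx': array([[430.1051,   0.    , 316.9352],
       [  0.    , 430.1051, 236.156 ],
       [  0.    ,   0.    ,   1.    ]]), 'dist': array([-0.0483,  0.    ,  0.    ,  0.    ,  0.    ]), 'hand_eye': array([[ 0.0003, -0.9607, -0.2776,  0.0753],
       [ 1.    ,  0.0004, -0.0003,  0.0015],
       [ 0.0004, -0.2776,  0.9607, -0.1478],
       [ 0.    ,  0.    ,  0.    ,  1.    ]])}
```

View pics/scene0.png

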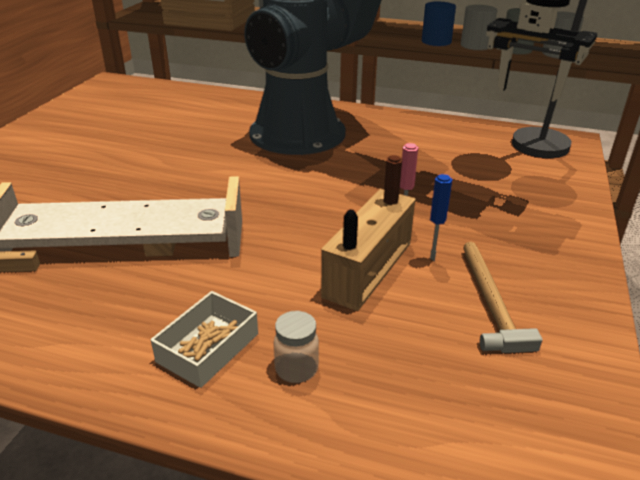

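View pics/top0.png

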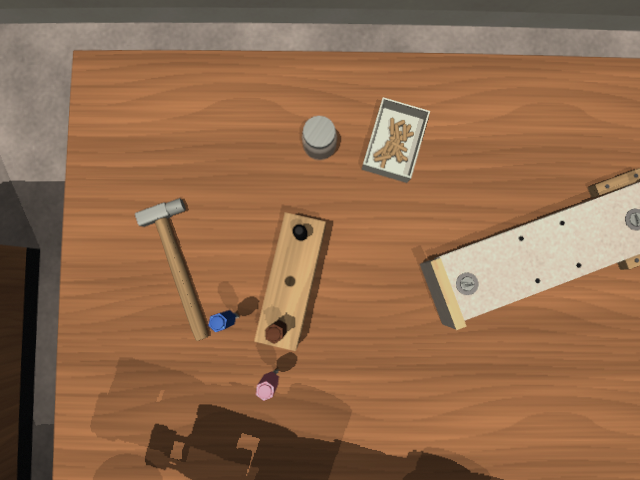

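Scene: the brown driver hangs in the stand's near outer hole (top view (276,331)), and the black cross-tip is in the far hole at (300,232). The loose cam is at about (467,284) beside the gaping panel. The pink look-alike (265,390) stands close to the driver.

```bash
cat > h.py <<'E'
from rig import state,get_image,calibration
import cv2,numpy as np
np.set_printoptions(precision=4,suppress=True)
def cam(n,s=None):
    c=calibration(n)
    if n=="wrist":
        T=np.eye(4);T[:3,:3]=s["eef_rot"];T[:3,3]=s["tool_pos"];W=T@c["hand_eye"]
    else: W=np.linalg.inv(c["camera_from_world"])
    return c["mtx"],c["dist"],W
def ray(n,px,s=None):
    K,d,W=cam(n,s)
    u=cv2.undistortPoints(np.array(px,float).reshape(-1,1,2),K,d).reshape(-1,2)
    return W[:3,3],np.c_[u,np.ones(len(u))]@W[:3,:3].T
def onz(n,px,z,s=None):
    o,r=ray(n,px,s); return o+r*((z-o[2])/r[:,2])[:,None]
def proj(n,P,s=None):
    K,d,W=cam(n,s);M=np.linalg.inv(W)
    return cv2.projectPoints(np.array(P,float).reshape(-1,3),cv2.Rodrigues(M[:3,:3])[0],M[:3,3],K,d)[0].reshape(-1,2)
E
python3 - <<'E'
from h import *
for nm,p,z in [("mid",(290,281),.1),("black",(300,232),.165),("brown",(276,331),.184),("pink",(265,390),.17),("blue",(219,322),.17),("cam",(467,284),.057),("tight",(635,219),.057),("jar",(320,133),.085)]:
    print(nm,onz("top",[p],z)[0])
a=cv2.imread("pics/top0.png")
x=cv2.resize(a[300:405,230:310],None,fx=5,fy=5,interpolation=cv2.INTER_CUBIC)
y=cv2.resize(a[262:307,442:492],None,fx=8,fy=8,interpolation=cv2.INTER_CUBIC)
o=np.zeros((525,800,3),np.uint8);o[:,:400]=x;o[:360,400:]=y
cv2.imwrite("pics/crop0.png",o)
E
```

```text
mid [0.5055 0.3072 0.1   ]
black [0.581  0.2885 0.165 ]
brown [0.4316 0.3209 0.184 ]
pink [0.3421 0.3373 0.17  ]
blue [0.4425 0.4088 0.17  ]
cam [0.5033 0.0005 0.057 ]
tight [ 0.6219 -0.3055  0.057 ]
jar [0.7611 0.2607 0.085 ]
```

View pics/crop0.png

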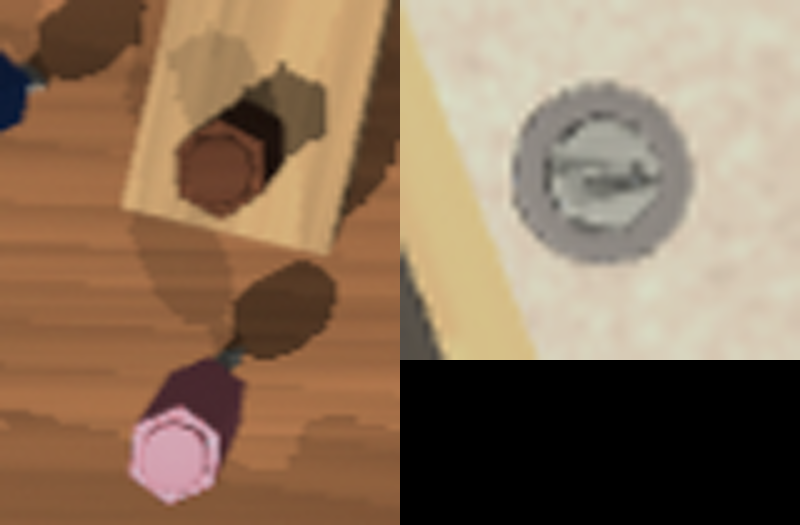

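View pics/wrist0.png

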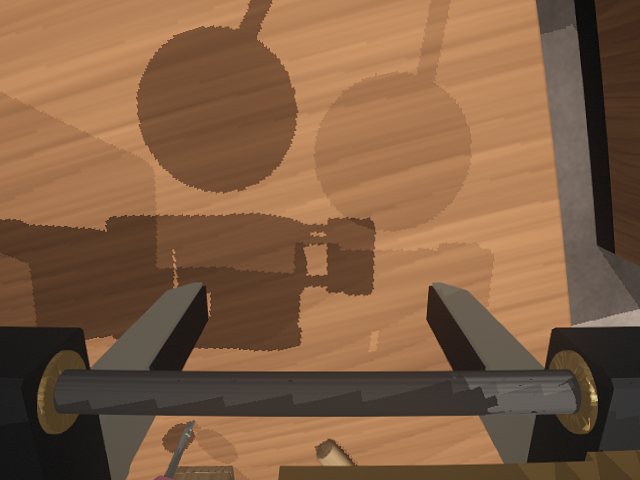

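The crop shows the hex caps: brown is centred at about (274,334) in full-image pixels. The slot lies roughly along the shelf but isn't clear. The wrist camera looks straight at where a held tool's tip will be. I'll hover over the driver.

Request:
jog_arm:
  translation:
    - [20,-15,40]
    - [45,-33,13]
    - [45,-33,0]
    - [45,-33,0]
    - [45,-33,0]
  turn: [0,0,0,0,0]
  grip: [0.6,0.6,0.6,0.6,0.6]

```text
time: 0.78
tool_pos: [0.3387, 0.3842, 0.2906]
eef_rot: [[-0.968, 0.25, 0.0], [0.25, 0.968, 0.0], [0.0, 0.0, -1.0]]
ft_force: [0.9, 0.9, -0.8]
gripper_width: 0.0561
gripper_force: 0.0
```

Request:
jog_arm:
  translation:
    - [45,-33,0]
    - [45,-27,0]
    - [0,0,0]
  turn: [0,0,0]
  grip: [0.6,0.6,0.6]

```text
time: 1.15
tool_pos: [0.4296, 0.3237, 0.2902]
eef_rot: [[-0.967, 0.254, -0.0], [0.254, 0.967, -0.001], [0.0, -0.001, -1.0]]
ft_force: [0.4, 0.3, 0.1]
gripper_width: 0.0557
gripper_force: 0.0
```

Run:
```python
from h import *
s=state();im=get_image("wrist")[:,:,::-1];cv2.imwrite("pics/w1.png",im)
print(s["time"],s["tool_pos"],s["eef_rot"],s["ft_force"]); print(proj("wrist",[[.428,.325,.186]],s))
```

```text
1.15 [0.4296 0.3237 0.2902] [[-0.9673  0.2538 -0.0003]
 [ 0.2538  0.9673 -0.0006]
 [ 0.0001 -0.0006 -1.    ]] [0.3733 0.3295 0.0796]
[[316.1153 237.1622]]
```

View pics/w1.png

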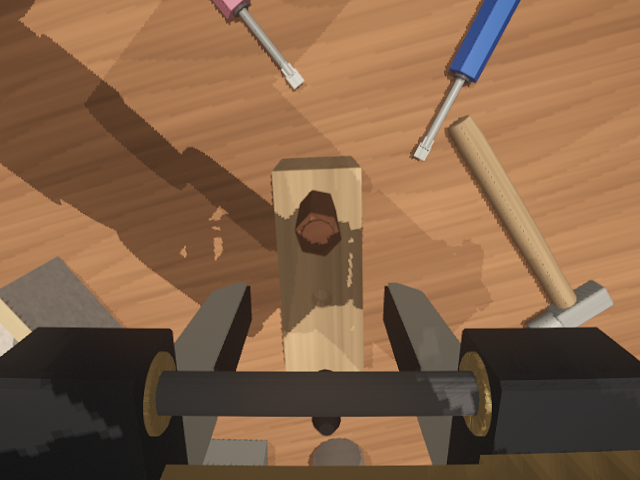

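The wrist view shows the brown cap near (318,231), with one corner pointing down at about (318,256). The flats therefore already face the jaw line, apart from a small rotation still to measure. I'll work out the cap's centre and hex angle.

Run:
```python
from h import *
s=state();im=cv2.imread("pics/w1.png")
c=im[180:265,285:350]
hsv=cv2.cvtColor(c,cv2.COLOR_BGR2HSV)
cv2.imwrite("pics/w1c.png",cv2.resize(c,None,fx=7,fy=7,interpolation=cv2.INTER_CUBIC))
# silhouette dark brown/red
m=((c[:,:,0]<75)&(hsv[:,:,1]>90)&(c[:,:,1]<85)).astype(np.uint8)
m=cv2.morphologyEx(m,cv2.MORPH_OPEN,np.ones((3,3)))
cs,_=cv2.findContours(m,0,1);k=max(cs,key=cv2.contourArea)
h=cv2.convexHull(k);print(cv2.contourArea(k),cv2.approxPolyDP(h,2.,True).reshape(-1,2)+[285,180])
v=cv2.resize(c,None,fx=7,fy=7,interpolation=cv2.INTER_CUBIC);cv2.drawContours(v,[h*7+3],-1,(0,255,0),1)
cv2.imwrite("pics/w1c.png",v)
# candidate hexagons projected
for z in (.182,.186):
  print(z,onz("wrist",[(318,231),(318,256)],z,s))
print(onz("wrist",[(321,299)],.1,s))
```

```text
3252.0 [[329 194]
 [349 244]
 [348 264]
 [285 264]
 [285 220]
 [311 191]]
0.182 [[0.4241 0.3278 0.182 ]
 [0.4399 0.3237 0.182 ]]
0.186 [[0.423  0.3281 0.186 ]
 [0.4386 0.3241 0.186 ]]
[[0.505  0.3096 0.1   ]]
```

View pics/w1c.png

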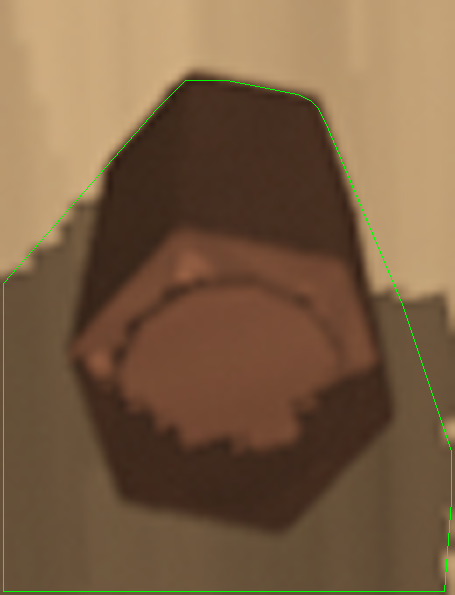

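The zoom gives the hex corners clearly: (178,230), (345,262), (390,418), (285,530), (122,498), (75,350) at 7x. I'll cast them to the cap plane.

Run:
```python
from h import *
s=state()
q=np.array([(178,230),(345,262),(390,418),(285,530),(122,498),(75,350)],float)/7-.4+[285,180]
P=onz("wrist",q,.182,s);c=P.mean(0);print(c, np.linalg.norm(P-c,axis=1))
a=np.arctan2(P[:,1]-c[1],P[:,0]-c[0])
f=np.degrees(np.angle(np.exp(6j*a).mean()))/6   # corner angle mod 60
print("corner dir mod60",f,"flat normals",[f+30+60*i for i in range(-1,3)])
y=s["eef_rot"][:,1];print("tool y",np.degrees(np.arctan2(y[1],y[0])), s["joint_positions"][5])
```

```text
[0.4261 0.3272 0.182 ] [0.0146 0.0147 0.0143 0.0145 0.0146 0.0142]
corner dir mod60 3.425151337593997 flat normals [np.float64(-26.574848662406005), np.float64(33.425151337593995), np.float64(93.425151337594), np.float64(153.425151337594)]
tool y 75.37795766798695 -0.7535134607973972
```

The cap centre is (0.426, 0.327), and the radii match a 30 mm hex. I need to turn +18° (0.315 rad) so the jaws meet flats, then descend 148 mm.

Request:
jog_arm:
  translation:
    - [-3.5,3.5,0]
    - [0,0,-20]
    - [0,0,-45]
    - [0,0,-45]
    - [0,0,-38]
  turn: [0.16,0.155,0,0,0]
  grip: [0.6,0.6,0.6,0.6,0.6]

```text
time: 1.82
tool_pos: [0.4225, 0.3297, 0.1411]
eef_rot: [[-0.998, -0.064, -0.001], [-0.064, 0.998, -0.0], [0.001, -0.0, -1.0]]
ft_force: [-0.0, 0.5, 1.5]
gripper_width: 0.0561
gripper_force: 0.0
```

Request:
jog_arm:
  translation:
    - [0,0,0]
    - [0,0,0]
    - [0,0,0]
    - [0,0,0]
    - [0,0,0]
  turn: [0,0,0,0,0]
  grip: [0.6,0.1,0.1,0.1,0.1]

```text
time: 2.45
tool_pos: [0.4243, 0.3291, 0.1434]
eef_rot: [[-0.998, -0.062, 0.001], [-0.062, 0.998, 0.0], [-0.001, 0.0, -1.0]]
ft_force: [-1.4, -1.1, 6.2]
gripper_width: 0.0259
gripper_force: 30.0
```

A width of 25.9 mm means the jaws are on flats. Lifting.

Request:
jog_arm:
  translation:
    - [0,0,15]
    - [0,0,30]
    - [0,0,35]
    - [0,0,35]
    - [0,0,25]
  turn: [0,0,0,0,0]
  grip: [0.1,0.1,0.1,0.1,0.1]

```text
time: 3.08
tool_pos: [0.4241, 0.3291, 0.2851]
eef_rot: [[-0.998, -0.062, 0.002], [-0.062, 0.998, 0.001], [-0.002, 0.001, -1.0]]
ft_force: [-0.1, 0.4, -1.6]
gripper_width: 0.0262
gripper_force: 30.0
```

Run:
```python
from h import *
s=state();im=get_image("wrist")[:,:,::-1]
print(s["time"],s["tool_pos"],s["eef_rot"],s["ft_force"],s["ft_torque"],s["gripper_width"])
v=cv2.resize(im[150:350,220:420],None,fx=3,fy=3,interpolation=cv2.INTER_CUBIC);cv2.imwrite("pics/w2.png",v);cv2.imwrite("pics/w2f.png",im)
p=s["tool_pos"]+s["eef_rot"]@[0,0,.127];print(proj("wrist",[p,s["tool_pos"]],s))
```

```text
3.075 [0.4241 0.3291 0.2851] [[-0.9981 -0.0622  0.0015]
 [-0.0622  0.9981  0.0011]
 [-0.0016  0.001  -1.    ]] [-0.0797  0.3688 -1.5532] [-0.0082 -0.0235  0.0224] 0.02619469841512444
[[315.818  229.7342]
 [314.735  317.8859]]
```

View pics/w2.png

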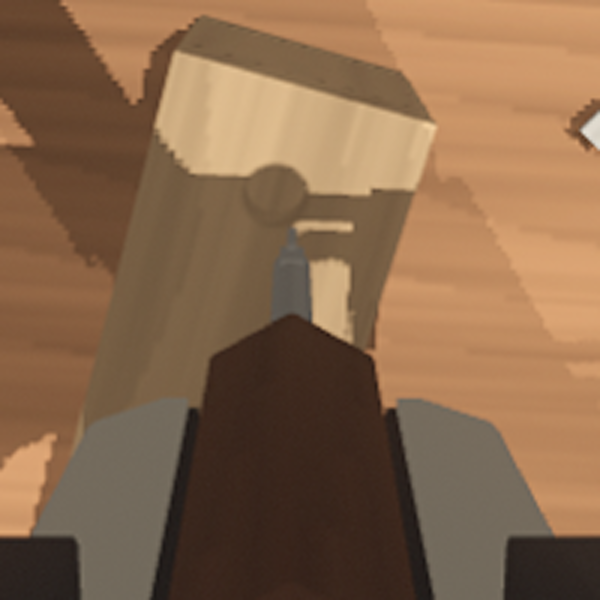

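The blade is edge-on to the wrist camera: its tip is at zoom (292,228), full-image about (317,226). It therefore runs along tool x, and I gripped the blade-aligned flats. I'll carry it over the cam and turn tool x to about 105° (the slot direction).

Request:
jog_arm:
  translation:
    - [10,-41,0]
    - [10,-41,0]
    - [10,-41,0]
    - [10,-41,0]
    - [10,-41,0]
  turn: [-0.172,-0.172,-0.172,-0.172,-0.172]
  grip: [0.1,0.1,0.1,0.1,0.1]

```text
time: 3.75
tool_pos: [0.474, 0.1227, 0.2827]
eef_rot: [[-0.694, 0.72, 0.0], [0.72, 0.694, 0.0], [0.0, 0.0, -1.0]]
ft_force: [0.7, -0.0, -1.9]
gripper_width: 0.0259
gripper_force: 30.0
```

Request:
jog_arm:
  translation:
    - [10,-41,0]
    - [10,-41,0]
    - [10,-41,0]
    - [0,0,-30]
    - [0,0,0]
  turn: [-0.172,-0.172,-0.172,0,0]
  grip: [0.1,0.1,0.1,0.1,0.1]

```text
time: 4.38
tool_pos: [0.5029, 0.0008, 0.2512]
eef_rot: [[-0.254, 0.967, -0.004], [0.967, 0.254, 0.0], [0.001, -0.004, -1.0]]
ft_force: [0.3, 0.8, -1.3]
gripper_width: 0.026
gripper_force: 30.0
```

Run:
```python
from h import *
s=state();im=get_image("wrist")[:,:,::-1]
print(s["time"],s["tool_pos"],s["eef_rot"],s["ft_force"],s["joint_positions"])
v=cv2.resize(im[120:300,220:420],None,fx=4,fy=4,interpolation=cv2.INTER_CUBIC)[:600];cv2.imwrite("pics/w3.png",v);cv2.imwrite("pics/w3f.png",im)
```

```text
4.375 [0.5029 0.0008 0.2512] [[-0.2537  0.9673 -0.0038]
 [ 0.9673  0.2537  0.0005]
 [ 0.0014 -0.0036 -1.    ]] [ 0.318   0.7685 -1.3339] [-0.091   0.2521  1.7522  0.0001  1.141  -0.3475]
```

View pics/w3.png

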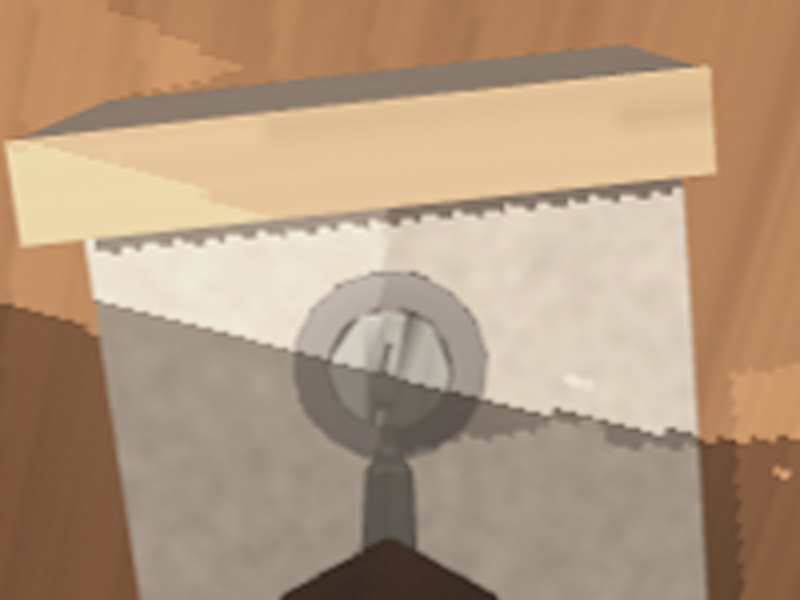

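The cam disc is centred near zoom (391,370), or about (317.7,212.4) in full-image pixels, and the blade is just below it at (380,430). The slot contrast is weak, so I'll read it numerically.

Run:
```python
from h import *
s=state();im=cv2.imread("pics/w3f.png");g=cv2.cvtColor(im,cv2.COLOR_BGR2GRAY)
print("cols",list(range(300,336)))
for r in range(194,238): print(r," ".join("%3d"%v for v in g[r,300:336]))
c=onz("wrist",[(317.6,212.2)],.057,s)[0];print(c)
```

```text
cols [300, 301, 302, 303, 304, 305, 306, 307, 308, 309, 310, 311, 312, 313, 314, 315, 316, 317, 318, 319, 320, 321, 322, 323, 324, 325, 326, 327, 328, 329, 330, 331, 332, 333, 334, 335]
194 205 184 180 184 184 183 183 181 181 180 180 179 179 179 175 163 157 158 158 158 158 158 159 158 159 159 159 160 160 160 161 161 161 159 186 207
195 172 177 185 183 183 183 181 180 179 178 178 178 177 178 169 158 157 157 157 158 158 158 158 157 158 158 158 158 158 159 160 160 160 159 160 189
196 180 184 183 182 182 181 180 179 178 177 177 177 176 173 157 151 152 153 156 153 148 150 156 159 158 158 157 158 158 159 159 160 160 160 157 162
197 183 182 181 181 181 180 178 178 177 174 175 171 161 141 130 154 163 159 159 146 124 122 136 143 152 158 158 158 158 158 158 159 159 159 159 155
198 182 182 181 180 179 178 178 177 176 171 180 175 164 159 166 181 186 181 177 173 157 125 100  93 124 148 155 157 157 157 157 157 158 157 158 159
199 182 180 179 178 178 178 178 172 160 169 195 202 208 212 207 195 181 183 187 190 186 150 112 117 118 123 138 148 155 157 157 157 157 157 157 158
200 181 180 178 178 178 17
[... 4920 characters left out ...]
9  94  96  98  95  92  91 102  97 104 118 121 127 134 142 148 150 151 151 149 148 147
234 147 148 149 149 149 150 151 153 155 149 134 126 119  99  89  91  91  91  91  91  90 107 123 132 140 147 148 147 147 149 150 151 151 150 148 147
235 146 146 147 149 149 149 150 151 152 153 154 152 132 100  91  92  91  91  92  92  91 111 143 152 149 147 146 146 148 150 152 153 153 151 150 147
236 147 148 148 149 148 148 150 149 151 150 152 140 108  92  96  97  96  96  96  96  96  89 123 149 148 147 147 148 149 152 155 154 155 153 151 148
237 149 149 149 149 148 148 148 149 150 150 148 123  93  97 101  98  97  98  99 100 101  93  99 136 151 148 148 148 150 153 155 157 157 154 153 149
[0.5065 0.0007 0.057 ]
```

The slot seems to tilt right by about 12°, consistent with a cam start near 0.3 rad, but shadow and tip overlap confuse it. I'll back off 40 mm along the board, turn −0.18 and lower, so the blade is seen on white board and the whole cam is visible from closer.

Request:
jog_arm:
  translation:
    - [7,-19,0]
    - [7,-18,0]
    - [0,0,-25]
    - [0,0,-28]
    - [0,0,0]
  turn: [-0.09,-0.09,0,0,0]
  grip: [0.1,0.1,0.1,0.1,0.1]

```text
time: 5.05
tool_pos: [0.5176, -0.0354, 0.1994]
eef_rot: [[-0.078, 0.997, -0.002], [0.997, 0.078, 0.0], [0.001, -0.002, -1.0]]
ft_force: [1.1, -0.6, -0.7]
gripper_width: 0.0259
gripper_force: 30.0
```

Run:
```python
from h import *
s=state();im=get_image("wrist")[:,:,::-1].copy()
np.save("s4.npy",s,allow_pickle=True);cv2.imwrite("pics/w4f.png",im)
print(s["time"],s["tool_pos"],s["eef_rot"],s["ft_force"])
y=s["eef_rot"]
tip=s["tool_pos"]+y@[0,0,.1284];print("tip nominal",tip,proj("wrist",[tip+y@[.006,0,0],tip,tip-y@[.006,0,0],[.5065,.0007,.057]],s))
c=im[110:260,260:380]
v=cv2.resize(c,None,fx=4,fy=4,interpolation=cv2.INTER_CUBIC)
lab=cv2.cvtColor(v,cv2.COLOR_BGR2LAB);lab[:,:,0]=cv2.createCLAHE(3,(4,4)).apply(lab[:,:,0])
cv2.imwrite("pics/w4.png",cv2.cvtColor(lab,cv2.COLOR_LAB2BGR))
```

```text
5.05 [ 0.5176 -0.0354  0.1994] [[-0.0779  0.997  -0.002 ]
 [ 0.997   0.0779  0.0003]
 [ 0.0005 -0.002  -1.    ]] [ 1.0581 -0.6171 -0.6737]
tip nominal [ 0.5173 -0.0354  0.071 ] [[313.5146 224.6929]
 [313.5314 233.4005]
 [313.5481 242.008 ]
 [301.8099 175.2942]]
```

View pics/w4.png

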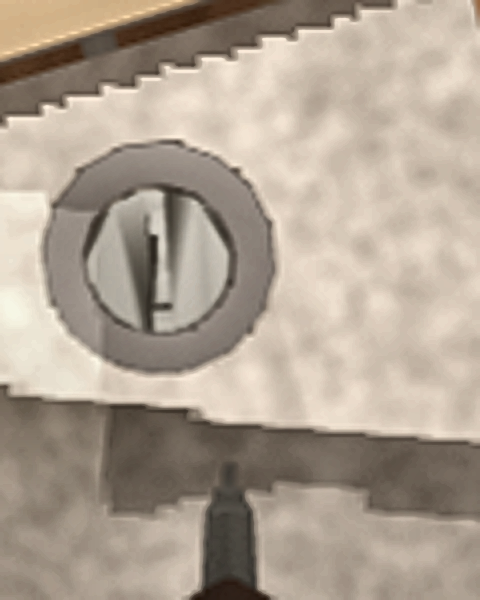

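The enhanced view is clear. The disc centre is near zoom (160,259). The slot's left wall runs from (150,215) to (154,305), with the lower end at (153–172,306), so it is nearly parallel to the blade. The blade tip's near corner is at zoom (230,462). I'll work out the offset.

Run:
```python
from h import *
s=np.load("s4.npy",allow_pickle=True).item();R=s["eef_rot"]
g=cv2.cvtColor(cv2.imread("pics/w4f.png"),cv2.COLOR_BGR2GRAY)
print("cols 290-310")
for r in range(158,192,1): print(r," ".join("%3d"%v for v in g[r,290:312]))
print("tip cols 308-326")
for r in range(222,238): print(r," ".join("%3d"%v for v in g[r,308:327]))
c,e=onz("wrist",[(299.7,174.4),(300.2,186.3)],.057,s)
t=onz("wrist",[(317.1,225.5)],.071,s)[0]-R@[.006,0,0]
print("cam",c,"slot dir deg",np.degrees(np.arctan2(*(c-e)[1::-1])),"tool x",np.degrees(np.arctan2(R[1,0],R[0,0])))
print("tip",t,"d",(c-t)*1000,"in tool",R.T@(c-t)*1000)
```

```text
cols 290-310
158 145 123 123 155 182 191 193 194 195 197 184 142 114 121 117 119 122 116 120 145 160 161
159 145 148 181 193 190 186 189 190 190 192 180 140 117 131 143 156 160 159 142 121 142 159
160 187 191 189 186 184 182 185 186 186 188 177 141 117 132 143 154 165 174 185 164 128 146
161 187 186 184 183 181 181 182 184 184 185 176 141 118 133 145 155 165 174 182 179 165 150
162 184 183 181 181 179 178 179 183 185 185 181 149 121 134 146 157 166 175 182 184 172 142
163 181 181 179 179 177 177 171 178 188 189 185 153 124 136 148 159 168 177 182 182 181 165
164 179 178 177 176 175 176 160 171 190 190 186 155 126 138 149 160 170 178 183 181 180 175
165 177 175 174 174 173 171 159 173 190 189 189 161 129 139 151 162 171 181 183 181 180 184
166 175 174 173 172 170 169 161 177 191 190 189 165 134 141 153 163 173 181 183 181 179 181
167 176 171 170 168 167 167 156 175 192 191 190 166 135 142 154 165 175 182 184 181 178 181
168 177 168 167 167 165 164 152 161 176 184 190 167 137 144 156 167 177 183 183 181 178 180
169 178 166 165 164 163 162 157 125  92 161 190 169 141 146 157 168 178 183
[... 2816 characters left out ...]
6  94  98 106 109 110 109 110 111 112 112
232 114 114 113 114 115 105  96  99  99  98  97  95 100 114 121 119 116 115 114
233 111 112 112 113 116 101  86  89  92  94  91  89  92 126 143 139 134 130 127
234 125 125 127 128 122 101  87  88  87  87  88  87  85 125 146 146 145 145 144
235 145 146 148 147 126  96  88  89  89  89  89  88  86 107 137 145 144 142 142
236 143 145 146 136 105  89  93  94  93  94  93  93  93  86 119 143 144 142 141
237 144 144 144 120  90  93  98  96  96  95  96  96  98  91  95 131 144 142 142
cam [0.505  0.0012 0.057 ] slot dir deg 96.2837058307573 tool x 94.4674279548722
tip [ 0.5197 -0.0358  0.071 ] d [-14.6908  36.9528 -13.997 ] in tool [ 37.9778 -11.74    14.0394]
```

Blade to slot offset is (−15.0, +36.9) mm, with a turn of +0.04. I'll move over the slot and lower to about 4 mm above the cam.

Request:
jog_arm:
  translation:
    - [-7.5,18.5,0]
    - [-7.5,18.4,0]
    - [0,0,-5]
    - [0,0,-5]
    - [0,0,0]
  turn: [0.02,0.02,0,0,0]
  grip: [0.1,0.1,0.1,0.1,0.1]

```text
time: 5.72
tool_pos: [0.5029, 0.0007, 0.1892]
eef_rot: [[-0.116, 0.993, -0.001], [0.993, 0.116, -0.0], [0.0, -0.001, -1.0]]
ft_force: [-0.6, 0.0, -1.7]
gripper_width: 0.0259
gripper_force: 30.0
```

Run:
```python
from h import *
s=state();im=get_image("wrist")[:,:,::-1].copy();cv2.imwrite("pics/w5f.png",im)
print(s["tool_pos"],s["eef_rot"][:,0],s["ft_force"],s["ft_torque"])
g=cv2.cvtColor(im,cv2.COLOR_BGR2GRAY)
print("cols 300-336")
for r in range(206,246,1): print(r," ".join("%3d"%v for v in g[r,298:337]))
```

```text
[0.5029 0.0007 0.1892] [-0.1165  0.9932  0.0001] [-0.6375  0.0245 -1.7489] [-0.0675  0.07   -0.0007]
cols 300-336
206 207 208 202 193 175 175 165 156 164 164 164 163 163 163 163 162 162 162 161 161 161 161 161 161 161 161 161 162 161 153 145 145 166 188 206 212 209 209 211
207 204 195 175 149 152 162 163 164 163 163 162 161 161 161 161 160 161 160 160 160 159 159 159 159 160 160 160 160 160 160 161 161 152 136 174 202 208 210 210
208 175 149 152 163 164 163 163 162 162 161 161 160 160 159 159 159 159 159 158 159 159 158 158 158 158 158 158 159 158 159 159 159 160 160 146 158 194 210 212
209 141 160 163 162 162 162 161 160 160 160 160 159 159 158 158 158 158 158 157 157 157 157 157 157 158 157 158 158 158 158 158 158 158 159 159 146 160 191 196
210 160 163 162 161 160 160 160 159 160 159 159 158 157 157 157 157 157 156 156 157 156 156 157 157 157 156 157 156 157 157 157 158 158 158 158 158 150 149 128
211 163 162 160 160 160 160 159 158 158 158 158 157 157 156 156 156 156 155 156 156 156 156 156 155 156 155 155 156 156 156 157 157 157 157 157 158 159 152 129
212 162 160 160 159 159 15
[... 4713 characters left out ...]
  88  92  97  97  95  95  94  98  97  87  98 109 109 108 109
242  84  85  85  86  94 100 101 101 100 100  99  99  94  91  89  89  88  87  88  89  92  91  91  90  86  96 107 109 107 106 100  95  93  91 102 108 108 108 107
243  84  85  84  83  85  94  99 100 100  99  99 100  97  93  89  87  88  87  88  89  91  91  92  89  86 103 123 128 126 126 110  96 102 108 108 107 107 107 105
244  84  84  84  84  88  95  99 100 100  99 100  99 101  95  89  88  88  88  87  89  90  92  90  89  85  97 119 127 125 120 108 102 106 108 108 107 107 106 106
245  83  83  83  90 103 109 106 100  98  97  98  98  97  91  89  87  88  88  87  88  90  90  91  90  86  98 120 127 124 111 102 106 109 107 107 106 105 105 106
```

The blade is centred at column 317 and the slot at about 315–316, so it is roughly 0.6 mm too far toward +x. I'll nudge and feel downward.

Request:
jog_arm:
  translation:
    - [-0.6,0.5,0]
    - [0,0,-2]
    - [0,0,-1.5]
    - [0,0,-1]
    - [0,0,0]
  turn: [0,0,0,0,0]
  grip: [0.1,0.1,0.1,0.1,0.1]

```text
time: 6.4
tool_pos: [0.5024, 0.0014, 0.1851]
eef_rot: [[-0.117, 0.993, -0.0], [0.993, 0.117, 0.0], [0.0, -0.0, -1.0]]
ft_force: [-0.6, -0.3, -0.4]
gripper_width: 0.0259
gripper_force: 30.0
```

Request:
jog_arm:
  translation:
    - [0,0,-1]
    - [0,0,0]
  turn: [0,0]
  grip: [0.1,0.1]

```text
time: 6.65
tool_pos: [0.5024, 0.0014, 0.1841]
eef_rot: [[-0.117, 0.993, -0.0], [0.993, 0.117, -0.0], [0.0, -0.0, -1.0]]
ft_force: [-0.2, 0.0, -1.5]
gripper_width: 0.0258
gripper_force: 30.0
```

Request:
jog_arm:
  translation:
    - [0,0,-1]
    - [0,0,0]
  turn: [0,0]
  grip: [0.1,0.1]

```text
time: 6.9
tool_pos: [0.5024, 0.0014, 0.1831]
eef_rot: [[-0.117, 0.993, -0.0], [0.993, 0.117, 0.0], [0.0, -0.0, -1.0]]
ft_force: [-0.4, -0.0, -1.4]
gripper_width: 0.0261
gripper_force: 30.0
```

Request:
jog_arm:
  translation:
    - [0,0,-1]
    - [0,0,0]
  turn: [0,0]
  grip: [0.1,0.1]

```text
time: 7.15
tool_pos: [0.5024, 0.0014, 0.1821]
eef_rot: [[-0.117, 0.993, -0.0], [0.993, 0.117, 0.0], [0.0, -0.0, -1.0]]
ft_force: [-0.5, 0.3, -0.8]
gripper_width: 0.0255
gripper_force: 30.0
```

Request:
jog_arm:
  translation:
    - [0,0,-1]
    - [0,0,0]
  turn: [0,0]
  grip: [0.1,0.1]

```text
time: 7.4
tool_pos: [0.5024, 0.0014, 0.1811]
eef_rot: [[-0.117, 0.993, -0.0], [0.993, 0.117, 0.0], [0.0, -0.0, -1.0]]
ft_force: [-0.1, -0.2, -0.6]
gripper_width: 0.0256
gripper_force: 30.0
```

Request:
jog_arm:
  translation:
    - [0,0,-1]
    - [0,0,0]
  turn: [0,0]
  grip: [0.1,0.1]

```text
time: 7.65
tool_pos: [0.5024, 0.0014, 0.18]
eef_rot: [[-0.117, 0.993, -0.0], [0.993, 0.117, -0.0], [0.0, -0.0, -1.0]]
ft_force: [-0.1, -0.6, -0.7]
gripper_width: 0.0256
gripper_force: 30.0
```

Request:
jog_arm:
  translation:
    - [0,0,-1]
    - [0,0,0]
  turn: [0,0]
  grip: [0.1,0.1]

```text
time: 7.9
tool_pos: [0.5025, 0.0014, 0.1793]
eef_rot: [[-0.117, 0.993, 0.0], [0.993, 0.117, -0.0], [-0.0, 0.0, -1.0]]
ft_force: [-0.3, -0.2, 1.2]
gripper_width: 0.0261
gripper_force: 30.0
```

Request:
jog_arm:
  translation:
    - [0,0,-0.5]
    - [0,0,0]
  turn: [0,0]
  grip: [0.1,0.1]

```text
time: 8.15
tool_pos: [0.5026, 0.0014, 0.1791]
eef_rot: [[-0.117, 0.993, 0.001], [0.993, 0.117, -0.0], [-0.0, 0.0, -1.0]]
ft_force: [-1.8, -0.7, 6.3]
gripper_width: 0.0259
gripper_force: 30.0
```

The blade bottomed at TCP z 0.179 (tip about 0.051), so it is fully in the slot with about 7 N of light press. Turning clockwise in steps.

Request:
jog_arm:
  translation:
    - [0,0,0]
    - [0,0,0]
    - [0,0,0]
    - [0,0,0]
  turn: [-0.08,-0.08,-0.08,0]
  grip: [0.1,0.1,0.1,0.1]

```text
time: 8.65
tool_pos: [0.5025, 0.0014, 0.1791]
eef_rot: [[0.124, 0.992, 0.0], [0.992, -0.124, -0.0], [-0.0, 0.0, -1.0]]
ft_force: [-2.3, 0.5, 6.5]
gripper_width: 0.0256
gripper_force: 30.0
```

```bash
python3 -c "
from h import *
s=state();print(s['tool_pos'],s['ft_force'],s['ft_torque'],np.arctan2(s['eef_rot'][1,0],s['eef_rot'][0,0]))"
```

```text
[0.5025 0.0014 0.1791] [-2.3483  0.4629  6.4732] [-0.0165  0.6301  0.0898] 1.4467468131004992
```

Reaction torque is 0.09 N·m, as expected. Continuing, with a small sideways correction.

Request:
jog_arm:
  translation:
    - [-0.2,0,0]
    - [0,0,0]
    - [0,0,0]
    - [0,0,0]
    - [0,0,0]
  turn: [-0.08,-0.08,-0.08,-0.08,0]
  grip: [0.1,0.1,0.1,0.1,0.1]

```text
time: 9.28
tool_pos: [0.5027, 0.0014, 0.1792]
eef_rot: [[0.43, 0.903, 0.001], [0.903, -0.43, -0.0], [0.0, 0.001, -1.0]]
ft_force: [-0.7, -0.1, 5.3]
gripper_width: 0.0257
gripper_force: 30.0
```

```bash
cat > r.py <<'E'
from h import *
s=state();print(s['tool_pos'],s['ft_force'],s['ft_torque'],np.arctan2(s['eef_rot'][1,0],s['eef_rot'][0,0]))
E
python3 r.py
```

```text
[0.5027 0.0014 0.1792] [-0.7132 -0.0632  5.3084] [-0.1258  0.2457  0.0692] 1.1268449329594141
```

Request:
jog_arm:
  translation:
    - [0,0,0]
    - [0,0,0]
    - [0,0,0]
    - [0,0,0]
    - [0,0,0]
  turn: [-0.08,-0.08,-0.08,-0.08,0]
  grip: [0.1,0.1,0.1,0.1,0.1]

```text
time: 9.9
tool_pos: [0.5028, 0.0012, 0.1791]
eef_rot: [[0.691, 0.723, 0.002], [0.723, -0.691, -0.0], [0.001, 0.002, -1.0]]
ft_force: [1.1, -1.9, 5.4]
gripper_width: 0.026
gripper_force: 30.0
```

```bash
python3 r.py
```

```text
[0.5028 0.0012 0.1791] [ 1.0958 -1.8857  5.3551] [-0.4258 -0.1882  0.0774] 0.8084881196478265
```

Request:
jog_arm:
  translation:
    - [0,-0.2,0]
    - [0,0,0]
    - [0,0,0]
    - [0,0,0]
    - [0,0,0]
  turn: [-0.07,-0.07,-0.07,-0.07,0]
  grip: [0.1,0.1,0.1,0.1,0.1]

```text
time: 10.52
tool_pos: [0.503, 0.001, 0.1791]
eef_rot: [[0.863, 0.505, 0.002], [0.505, -0.863, -0.001], [0.002, 0.002, -1.0]]
ft_force: [1.7, -2.2, 5.7]
gripper_width: 0.0259
gripper_force: 30.0
```

```bash
python3 r.py
```

```text
[0.503  0.001  0.1791] [ 1.7092 -2.2145  5.6996] [-0.4927 -0.3249  0.04  ] 0.5296924455457576
```

Request:
jog_arm:
  translation:
    - [0.2,-0.2,0]
    - [0,0,0]
    - [0,0,0]
  turn: [-0.06,-0.06,0]
  grip: [0.1,0.1,0.1]

```text
time: 10.9
tool_pos: [0.5031, 0.0008, 0.1791]
eef_rot: [[0.917, 0.398, 0.002], [0.398, -0.917, -0.0], [0.001, 0.001, -1.0]]
ft_force: [1.6, -0.9, 5.3]
gripper_width: 0.0257
gripper_force: 30.0
```

```bash
python3 r.py
```

```text
[0.5031 0.0008 0.1791] [ 1.5521 -0.8539  5.3243] [-0.3994 -0.2691  0.0722] 0.40987092000989217
```

Request:
jog_arm:
  translation:
    - [0,0,0]
    - [0,0,0]
    - [0,0,0]
  turn: [-0.03,-0.03,0]
  grip: [0.1,0.1,0.1]

```text
time: 11.28
tool_pos: [0.5031, 0.0008, 0.1791]
eef_rot: [[0.939, 0.343, 0.002], [0.343, -0.939, -0.0], [0.002, 0.001, -1.0]]
ft_force: [1.1, -1.7, 6.0]
gripper_width: 0.0261
gripper_force: 30.0
```

```bash
python3 r.py
```

```text
[0.5031 0.0008 0.1791] [ 1.1499 -1.7249  5.9653] [-0.471  -0.2718  0.0517] 0.3503191767527667
```

Request:
jog_arm:
  translation:
    - [0,0,0]
    - [0,0,0]
  turn: [-0.04,0]
  grip: [0.1,0.1]

```text
time: 11.52
tool_pos: [0.5031, 0.0008, 0.1792]
eef_rot: [[0.952, 0.305, 0.002], [0.305, -0.952, -0.001], [0.002, 0.001, -1.0]]
ft_force: [1.7, -2.5, 5.7]
gripper_width: 0.0256
gripper_force: 30.0
```

```bash
python3 r.py
```

```text
[0.5031 0.0008 0.1792] [ 1.705  -2.4983  5.7142] [-0.5377 -0.2681 -0.0099] 0.31023339217396373
```

Request:
jog_arm:
  translation:
    - [0,0,0]
    - [0,0,0]
  turn: [-0.03,0]
  grip: [0.1,0.1]

```text
time: 11.78
tool_pos: [0.5031, 0.0008, 0.1792]
eef_rot: [[0.961, 0.277, 0.002], [0.277, -0.961, -0.001], [0.002, 0.001, -1.0]]
ft_force: [1.9, -1.9, 5.3]
gripper_width: 0.0261
gripper_force: 30.0
```

```bash
python3 r.py
```

```text
[0.5031 0.0008 0.1792] [ 1.9349 -1.8893  5.3321] [-0.571  -0.27    0.0962] 0.2803789799687513
```

Request:
jog_arm:
  translation:
    - [0,0,0]
    - [0,0,0]
  turn: [-0.02,0]
  grip: [0.1,0.1]

```text
time: 12.02
tool_pos: [0.5031, 0.0008, 0.1792]
eef_rot: [[0.966, 0.258, 0.002], [0.258, -0.966, -0.001], [0.002, 0.001, -1.0]]
ft_force: [1.9, -2.2, 5.8]
gripper_width: 0.026
gripper_force: 30.0
```

```bash
python3 r.py
```

```text
[0.5031 0.0008 0.1792] [ 1.9341 -2.2066  5.8371] [-0.56   -0.267   0.0456] 0.26053366599195205
```

Request:
jog_arm:
  translation:
    - [0,0,0]
    - [0,0,0]
  turn: [-0.02,0]
  grip: [0.1,0.1]

```text
time: 12.28
tool_pos: [0.5031, 0.0007, 0.1791]
eef_rot: [[0.971, 0.238, 0.002], [0.238, -0.971, -0.001], [0.002, 0.001, -1.0]]
ft_force: [1.0, -1.7, 5.8]
gripper_width: 0.0262
gripper_force: 30.0
```

```bash
python3 r.py; python3 -c "
from h import *
cv2.imwrite('pics/top1.png',get_image('top')[:,:,::-1])"
```

```text
[0.5031 0.0007 0.1791] [ 0.9951 -1.6962  5.7887] [-0.6404 -0.2605  0.0489] 0.24055929296455653
```

Request:
jog_arm:
  translation:
    - [0,0,0]
    - [0,0,0]
  turn: [-0.02,0]
  grip: [0.1,0.1]

```text
time: 12.58
tool_pos: [0.5031, 0.0007, 0.1792]
eef_rot: [[0.976, 0.219, 0.002], [0.219, -0.976, -0.001], [0.002, 0.001, -1.0]]
ft_force: [0.7, -2.5, 5.6]
gripper_width: 0.0263
gripper_force: 30.0
```

```bash
python3 r.py
```

```text
[0.5031 0.0007 0.1792] [ 0.6522 -2.5432  5.5914] [-0.6158 -0.2973  0.0292] 0.22059029770075958
```

Request:
jog_arm:
  translation:
    - [0,0,0]
    - [0,0,0]
  turn: [-0.015,0]
  grip: [0.1,0.1]

```text
time: 12.82
tool_pos: [0.5031, 0.0007, 0.1791]
eef_rot: [[0.979, 0.204, 0.002], [0.204, -0.979, -0.001], [0.002, 0.001, -1.0]]
ft_force: [1.2, -2.2, 6.1]
gripper_width: 0.0258
gripper_force: 30.0
```

```bash
python3 r.py
```

```text
[0.5031 0.0007 0.1791] [ 1.168  -2.1666  6.0748] [-0.6524 -0.2844  0.0365] 0.2055872470009601
```

Request:
jog_arm:
  translation:
    - [0,0,0]
    - [0,0,0]
  turn: [-0.02,0]
  grip: [0.1,0.1]

```text
time: 13.08
tool_pos: [0.5031, 0.0007, 0.1791]
eef_rot: [[0.983, 0.184, 0.002], [0.184, -0.983, -0.001], [0.002, 0.001, -1.0]]
ft_force: [1.4, -3.7, 5.7]
gripper_width: 0.0255
gripper_force: 30.0
```

```bash
python3 r.py
```

```text
[0.5031 0.0007 0.1791] [ 1.4403 -3.7293  5.6747] [-0.7017 -0.3116  0.168 ] 0.18552512091739665
```

Request:
jog_arm:
  translation:
    - [0,0,0]
    - [0,0,0]
  turn: [-0.02,0]
  grip: [0.1,0.1]

```text
time: 13.32
tool_pos: [0.5031, 0.0007, 0.1791]
eef_rot: [[0.986, 0.165, 0.002], [0.165, -0.986, -0.001], [0.002, 0.001, -1.0]]
ft_force: [0.4, -2.1, 5.6]
gripper_width: 0.026
gripper_force: 30.0
```

```bash
python3 r.py
```

```text
[0.5031 0.0007 0.1791] [ 0.3883 -2.1416  5.64  ] [-0.7121 -0.2668  0.0297] 0.16556566762194638
```

The torque readings are noisy; I'll average several, since each camera call advances the clock 0.05 s.

```bash
cat > avg.py <<'E'
from h import *
T=[];F=[]
for i in range(12):
    s=state();T.append(s["ft_torque"]);F.append(s["ft_force"]);im=get_image("top")
T=np.array(T);print("T",T.mean(0),"sd",T.std(0)[2],"F",np.mean(F,0),"yaw",np.arctan2(s['eef_rot'][1,0],s['eef_rot'][0,0]),s["time"])
E
python3 avg.py
python3 - <<'E'
from h import *
# blade-aligned direction vs panel face: shelf axis from panel's top edge in top view, before
a=cv2.imread("pics/top0.png");hsv=cv2.cvtColor(a,cv2.COLOR_BGR2HSV)
m=((hsv[:,:,1]<60)&(a.min(2)>165)).astype(np.uint8);m[:,:430]=0;m[:180]=0;m[340:]=0
e=[];
for c in range(470,600):
    r=np.nonzero(m[:,c])[0]
    if len(r): e.append((c,r.min(),r.max()))
e=np.array(e,float)
for k in(1,2):
    P=onz("top",e[:,[0,k]],.054)
    vx,vy,_,_=cv2.fitLine(P[:,:2].astype(np.float32),cv2.DIST_HUBER,0,.001,.001).ravel()
    print(np.degrees(np.arctan2(vy,vx)))
E
```

```text
T [-0.7134 -0.2944  0.0583] sd 0.03875207166230571 F [ 1.4257 -2.4544  5.2731] yaw 0.16585317834964047 13.875
-69.24192
-69.30091
```

Shelf y is at 110.7°, so home should be close. Mean torque is only 0.058, so I'll go a little further and average again.

Request:
jog_arm:
  translation:
    - [0,0,0]
    - [0,0,0]
    - [0,0,0]
  turn: [-0.015,-0.015,0]
  grip: [0.1,0.1,0.1]

```text
time: 14.3
tool_pos: [0.5031, 0.0007, 0.1792]
eef_rot: [[0.991, 0.135, 0.002], [0.135, -0.991, -0.001], [0.002, 0.001, -1.0]]
ft_force: [1.7, -2.5, 5.7]
gripper_width: 0.0259
gripper_force: 30.0
```

```bash
python3 avg.py
```

```text
T [-0.7469 -0.2787  0.0838] sd 0.027459017458756913 F [ 1.5433 -2.5715  5.3351] yaw 0.13586225723526774 14.85
```

Request:
jog_arm:
  translation:
    - [0,0,0]
    - [0,0,0]
    - [0,0,0]
  turn: [-0.015,-0.015,0]
  grip: [0.1,0.1,0.1]

```text
time: 15.28
tool_pos: [0.5031, 0.0007, 0.1792]
eef_rot: [[0.994, 0.105, 0.002], [0.105, -0.994, -0.001], [0.002, 0.001, -1.0]]
ft_force: [1.6, -1.8, 5.7]
gripper_width: 0.0259
gripper_force: 30.0
```

```bash
python3 avg.py
```

```text
T [-0.7677 -0.2794  0.1404] sd 0.025333939930462276 F [ 1.3599 -2.5416  5.5603] yaw 0.10596329410152591 15.825
```

Torque climbed 0.058 → 0.084 → 0.140, so the stop is reached. I'll relieve the twist within the play, lift out, and check the slot from above.

Request:
jog_arm:
  translation:
    - [0,0,0]
    - [0,0,0]
    - [0,0,4]
    - [0,0,8]
    - [0,0,15]
  turn: [0.06,0.06,0,0,0]
  grip: [0.1,0.1,0.1,0.1,0.1]

```text
time: 16.5
tool_pos: [0.5019, 0.0013, 0.206]
eef_rot: [[0.975, 0.221, -0.002], [0.221, -0.975, 0.001], [-0.002, -0.001, -1.0]]
ft_force: [-0.3, -0.4, -1.1]
gripper_width: 0.0259
gripper_force: 30.0
```

Request:
jog_arm:
  translation:
    - [-20,-5,5]
    - [-20,-5,0]
    - [0,0,0]
  turn: [0,0,0]
  grip: [0.1,0.1,0.1]

```text
time: 16.88
tool_pos: [0.4619, -0.009, 0.2115]
eef_rot: [[0.975, 0.22, 0.0], [0.22, -0.975, 0.0], [0.0, -0.0, -1.0]]
ft_force: [-0.0, 0.1, -2.3]
gripper_width: 0.0259
gripper_force: 30.0
```

Run:
```python
from h import *
s=state();im=get_image("wrist")[:,:,::-1].copy();cv2.imwrite("pics/w6f.png",im)
print(s["tool_pos"],s["eef_rot"][:,0],s["ft_force"])
p=proj("wrist",[[.5055,.0010,.057]],s)[0];print(p)
u,v=p.astype(int);u0,v0=max(u-60,0),max(v-40,0)
c=cv2.resize(im[v0:v0+145,u0:u0+120],None,fx=4,fy=4,interpolation=cv2.INTER_CUBIC)
lab=cv2.cvtColor(c,cv2.COLOR_BGR2LAB);lab[:,:,0]=cv2.createCLAHE(3,(4,4)).apply(lab[:,:,0])
cv2.imwrite("pics/w6.png",cv2.cvtColor(lab,cv2.COLOR_LAB2BGR));print(u0,v0)
```

```text
[ 0.4619 -0.009   0.2115] [0.9754 0.2204 0.0005] [-0.0471  0.0757 -2.3167]
[317.2797 164.0863]
257 124
```

View pics/w6.png

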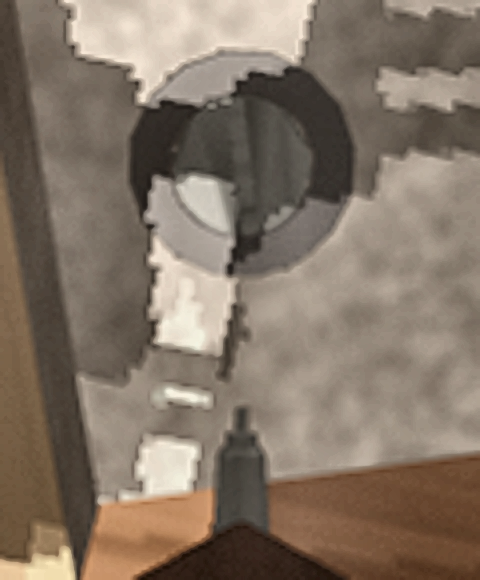

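In the shadowed view the slot runs from about (245,110) to (255,200), a heading of about 19°. That is the expected home direction of 19.1°, so the cam is tight. I'll raise the driver and carry it back to the stand, undoing the turn so that I reproduce the original pose.

Request:
jog_arm:
  translation:
    - [0,0,35]
    - [0,0,40]
    - [-2.4,21.1,0]
    - [-2.4,21.1,0]
    - [-2.4,21.1,0]
  turn: [0,0,0.186,0.186,0.186]
  grip: [0.1,0.1,0.1,0.1,0.1]

```text
time: 17.55
tool_pos: [0.4559, 0.0553, 0.2861]
eef_rot: [[0.706, 0.708, 0.001], [0.708, -0.706, 0.0], [0.001, 0.0, -1.0]]
ft_force: [0.8, -0.1, -1.6]
gripper_width: 0.0258
gripper_force: 30.0
```

Request:
jog_arm:
  translation:
    - [-2.4,21.1,0]
    - [-2.4,21.1,0]
    - [-2.4,21.1,0]
    - [-2.4,21.1,0]
    - [-2.4,21.1,0]
  turn: [0.186,0.186,0.186,0.186,0.186]
  grip: [0.1,0.1,0.1,0.1,0.1]

```text
time: 18.18
tool_pos: [0.4437, 0.161, 0.286]
eef_rot: [[-0.146, 0.989, 0.0], [0.989, 0.146, 0.0], [0.0, 0.0, -1.0]]
ft_force: [-0.3, 0.0, -0.7]
gripper_width: 0.0259
gripper_force: 30.0
```

Request:
jog_arm:
  translation:
    - [-2.4,21.1,0]
    - [-2.4,21.1,0]
    - [-2.4,21.1,0]
    - [-2.4,21.1,0]
    - [-2.4,21.1,0]
  turn: [0.186,0.186,0.186,0.186,0.186]
  grip: [0.1,0.1,0.1,0.1,0.1]

```text
time: 18.8
tool_pos: [0.4316, 0.2666, 0.2859]
eef_rot: [[-0.88, 0.475, 0.0], [0.475, 0.88, 0.0], [0.0, 0.0, -1.0]]
ft_force: [-0.3, -0.6, -2.0]
gripper_width: 0.0258
gripper_force: 30.0
```

Request:
jog_arm:
  translation:
    - [-2.4,21.1,0]
    - [-2.4,21.1,0]
    - [0,0,0]
    - [0,0,0]
  turn: [0.186,0.186,0.1,0]
  grip: [0.1,0.1,0.1,0.1]

```text
time: 19.3
tool_pos: [0.4267, 0.3082, 0.2857]
eef_rot: [[-1.0, 0.029, -0.0], [0.029, 1.0, 0.0], [0.0, 0.0, -1.0]]
ft_force: [-0.5, 0.6, -0.9]
gripper_width: 0.0258
gripper_force: 30.0
```

```bash
python3 r.py
```

```text
[0.4267 0.3082 0.2857] [-0.5195  0.6399 -0.8954] [-0.0067  0.0273 -0.0387] 3.112532434900263
```

Request:
jog_arm:
  translation:
    - [-2.6,20.9,0]
    - [0,0,0]
    - [0,0,0]
  turn: [0.091,0,0]
  grip: [0.1,0.1,0.1]

```text
time: 19.68
tool_pos: [0.4239, 0.3281, 0.2856]
eef_rot: [[-0.998, -0.059, -0.0], [-0.059, 0.998, -0.0], [0.0, -0.0, -1.0]]
ft_force: [0.2, 0.9, -0.8]
gripper_width: 0.0264
gripper_force: 30.0
```

```bash
python3 r.py
python3 - <<'E'
from h import *
im=get_image("wrist")[:,:,::-1].copy();cv2.imwrite("pics/w7f.png",im)
a=cv2.imread("pics/w2f.png")[200:300,290:345].astype(int);b=im[200:300,290:345].astype(int)
A,B=a.astype(np.float32).mean(2),b.astype(np.float32).mean(2)
print("region shift vs lift-off view",cv2.phaseCorrelate(A,B,cv2.createHanningWindow(A.shape[::-1],cv2.CV_32F)),abs(A-B).mean())
E
```

```text
[0.4239 0.3281 0.2856] [ 0.1799  0.8583 -0.8467] [0.0007 0.0437 0.0137] -3.0821403788274857
region shift vs lift-off view ((0.08871630819192333, 0.21283382745723856), 1.015483954111735) 2.998424
```

The view matches the lift-off view. Lowering into the hole.

Request:
jog_arm:
  translation:
    - [0.2,1,-20]
    - [0,0,-25]
    - [0,0,-20]
    - [0,0,0]
  turn: [0,0,0,0]
  grip: [0.1,0.1,0.1,0.1]

```text
time: 20.23
tool_pos: [0.4237, 0.3287, 0.2197]
eef_rot: [[-0.998, -0.06, -0.002], [-0.06, 0.998, -0.001], [0.002, -0.001, -1.0]]
ft_force: [0.1, 0.1, -1.4]
gripper_width: 0.026
gripper_force: 30.0
```

Request:
jog_arm:
  translation:
    - [0,0,-20]
    - [0,0,-20]
    - [0,0,-20]
    - [0,0,-12]
    - [0,0,0]
  turn: [0,0,0,0,0]
  grip: [0.1,0.1,0.1,0.1,0.1]

```text
time: 20.85
tool_pos: [0.4241, 0.3293, 0.1487]
eef_rot: [[-0.998, -0.062, -0.0], [-0.062, 0.998, -0.0], [0.0, -0.0, -1.0]]
ft_force: [0.4, -0.3, -0.3]
gripper_width: 0.0259
gripper_force: 30.0
```

Request:
jog_arm:
  translation:
    - [0,0,-3]
    - [0,0,-1.5]
    - [0,0,0]
    - [0,0,0]
  turn: [0,0,0,0]
  grip: [0.1,0.1,0.1,0.1]

```text
time: 21.35
tool_pos: [0.4241, 0.3295, 0.1443]
eef_rot: [[-0.998, -0.062, 0.0], [-0.062, 0.998, 0.0], [-0.0, 0.0, -1.0]]
ft_force: [0.2, -0.5, -0.7]
gripper_width: 0.0261
gripper_force: 30.0
```

Request:
jog_arm:
  translation:
    - [0,0,0]
    - [0,0,0]
    - [0,0,0]
    - [0,0,0]
  turn: [0,0,0,0]
  grip: [0.4,0.55,0.6,0.6]

```text
time: 21.85
tool_pos: [0.424, 0.3294, 0.1441]
eef_rot: [[-0.998, -0.062, -0.0], [-0.062, 0.998, 0.0], [0.0, 0.0, -1.0]]
ft_force: [-0.2, -0.1, -0.4]
gripper_width: 0.0552
gripper_force: 0.0
```

Request:
jog_arm:
  translation:
    - [0,0,10]
    - [0,0,30]
    - [0,0,45]
    - [0,0,45]
    - [0,0,30]
  turn: [0,0,0,0,0]
  grip: [0.6,0.6,0.6,0.6,0.6]

```text
time: 22.48
tool_pos: [0.4242, 0.3295, 0.3071]
eef_rot: [[-0.998, -0.062, 0.002], [-0.062, 0.998, 0.002], [-0.002, 0.001, -1.0]]
ft_force: [0.3, 0.1, -0.1]
gripper_width: 0.0557
gripper_force: 0.0
```

Run:
```python
from h import *
s=state();print(s["time"],s["tool_pos"],s["gripper_width"])
a=cv2.imread("pics/top0.png").astype(int);w=cv2.imread("pics/w1.png")
im=get_image("scene")[:,:,::-1];cv2.imwrite("pics/s8.png",im)
wr=get_image("wrist")[:,:,::-1];cv2.imwrite("pics/w8.png",wr)
s0=cv2.imread("pics/scene0.png")
# handle silhouette (dark brown) in scene, before/after: axis tilt + centroid
for q in (s0,im):
    c=q[145:205,370:401].astype(int)
    m=((c[:,:,2]<80)&(c[:,:,1]<50)).astype(np.uint8)
    n,l,st,ce=cv2.connectedComponentsWithStats(m);k=1+st[1:,4].argmax()
    p=np.argwhere(l==k)[:,::-1].astype(np.float32);f=cv2.fitLine(p,cv2.DIST_L2,0,.01,.01).ravel()
    print("area",st[k],"centroid",ce[k]+[370,145],"axis deg",np.degrees(np.arctan2(f[1],f[0])))
```

```text
22.475 [0.4242 0.3295 0.3071] 0.05568660815308502
area [   0   12   31   48 1021] centroid [387.0725 178.6102] axis deg 75.26075
area [ 15  11  16  49 622] centroid [393.9244 181.3376] axis deg -86.70917
```

Run:
```python
from h import *
for n in("scene0","s8"):
    q=cv2.imread(f"pics/{n}.png").astype(int)
    o=[]
    for r in range(158,206,6):
        c=np.nonzero((q[r,383:408,2]<80)&(q[r,383:408,1]<50))[0]+383
        o.append((r,c.min() if len(c) else 0,c.max() if len(c) else 0))
    print(n,[tuple(map(int,x)) for x in o])
```

```text
scene0 [(158, 389, 389), (164, 383, 402), (170, 383, 401), (176, 383, 400), (182, 383, 400), (188, 383, 401), (194, 385, 398), (200, 384, 397)]
s8 [(158, 391, 402), (164, 389, 403), (170, 389, 403), (176, 389, 402), (182, 388, 402), (188, 387, 401), (194, 387, 400), (200, 385, 399)]
```

The handle silhouette matches the starting one in height, tilt and position to within about 1 px. The driver hangs upright and the gripper is clear, so I'm handing in.

```bash
python3 -c "
from rig import arm;print(arm.finish_job())"
```

```text
the job is handed in; nothing more can be done
None
```

I handed the job in at about 22 s of the 72 allowed; no verdict came back. The loose cam was turned clockwise until the torque climbed at its stop (about 0.14 N·m), and the slot then looked to be in its home direction. The screwdriver hangs upright in its original hole in the stand.

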